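# Close and latch the valve box

## Task

The shut-off valve is piped into its service box: swing the half-open cover down and latch it with its quarter-turn fastener, leaving the tools and fittings around the box where they are. Press the black wing straight down only until you feel firm resistance (the catch sits deeper in some boxes than in others, and its leaf spring bends if forced), and keeping it pressed turn it a quarter turn clockwise. Let the pin rise into its notch and let go, so that the fastener holds the cover fully shut.

Things in the scene. Friction and masses are not known exactly. Their poses are not given: they have to be found in the camera images.
- valve_box: Grey open-topped box fixed to the bench, 150 mm deep (its x), 200 mm wide (its y), rim 84 mm high, a ball valve inside, 22 mm pipe stubs sticking out 28 mm at both sides, 30 mm up. Origin: centre of its underside; z up; +x points from the front edge to the hinge side. Place and yaw vary (yaw within 0.3 rad: its front more or less faces the robot).
- cover (a joint): Angle of the blue hinged cover, rad: 0 = shut, grows as the front edge is lifted. Starts at 0.55 to 0.95; a friction hinge (0.26 N m) keeps it where it is left. Let go unlatched when shut, it is lifted to about 0.03 by a rubber seal under the front edge; pressing the seal flat takes about 7 N there. 0.2 kg in all.
- cover_hinge (a point): Middle of the cover's hinge axis, 78 mm behind the box centre, 90 mm above the bench. The axis runs along the box's y; this point has the box's axes and does not move. Keep clear of the grey pipe that leans from the floor over the front of the bench, left of the box: its upper end is at x 0.51, y 0.14, 0.37 m above the bench.
- cover_edge (a point): Middle of the cover's front edge, on its top face: 157 mm from the hinge axis; moves with the cover (z: normal of the top face, y: along the edge). The cover is a plate 155 x 206 mm, 7 mm thick, with a skirt beneath; its top face, 4 mm above the hinge axis, is 94 mm above the bench when shut and may be pushed on anywhere.
- wing (a point): Centre of the fastener's black wing, an upright blade 9 mm thick (x), 34 mm long (y), 22 mm high (z), on a round head 30 mm wide, 5 mm thick. It lies mid-width, 128 mm from the hinge axis, 35 mm above the cover's top face when up (19 mm of stem shows below the head). Unlatched the blade lies along the front edge (box y); latched it points from the front edge to the hinge.
- fastener_press (a joint): Depth of the fastener, m: 0 = up, 0.0155 = limit. Its spring resists with 8 N + 0.6 N per mm. With the cover shut the pin can turn from 3.5 to 11.5 mm on (differs from box to box); 1.5 mm deeper it meets the catch's leaf spring, a steep rise of 16 N per mm. Turn when that rise is felt, at 16 to 25 N in all. Latched and let go, it rises 2 mm or more into its notch and stays at 1.5 to 9.5 mm.
- fastener_turn (a joint): Turn of the fastener, rad: 0 = unlatched, as found; grows clockwise seen from above; the notch is at 1.57, a stop at 1.72. Not pressed deep enough, the pin hits the sides of its slot within about 0.2 rad; deep enough, it turns lightly (under 0.2 N m).
- cross_pin (a point): Steel pin across the fastener's stem under the cover, 4 mm thick, 18 mm long, parallel to the wing; moves with the fastener. This point is its middle, on the fastener's axis, 69 mm below the centre of the wing. The catch and leaf spring that it works against are hidden in the box; more than 22 N on the pin bends them (its collider: fastener_turn_c2).
- pump_pliers: Blue-handled pump pliers, 213 mm long, lying at the left front of the bench. Bystander; leave it alone. Origin: centre of its underside.
- wrench_red: Adjustable wrench with red handle, 202 mm long, lying to the left of the box. Bystander; leave it alone. Origin: centre of its underside.
- adjustable_wrench: Plain steel adjustable wrench, 217 mm long, lying behind the box. Bystander; leave it alone. Origin: centre of its underside.
- flat_file: File with wooden handle, 162 mm long, lying at the front of the bench. Bystander; leave it alone. Origin: centre of its underside.
- tape_spool: Yellow spool of thread-seal tape, 53 mm across, 16 mm high, lying at the front of the bench. Bystander; leave it alone. Origin: centre of its underside.
- nipple: Beige threaded pipe nipple, about 34 mm, lying at the front of the bench. Bystander; leave it alone. Origin: centre of its underside.
- elbow: Beige pipe elbow, about 37 mm, lying at the front of the bench. Bystander; leave it alone. Origin: centre of its underside.
- marker: White and red marker pen, 133 mm long, lying at the front of the bench. Bystander; leave it alone. Origin: centre of its underside.

How it is judged:
On the way, in this order (a step that is already met when the one before it is completed fails the run):
1. the cover is swung down onto its seal (value of joint cover below 0.08 rad and value of joint fastener_turn below 0.5 rad), for 0.1 s.
2. the pressed fastener is turned a quarter turn (value of joint fastener_turn above 1.4 rad and value of joint cover below 0.02 rad), for 0.1 s.
At the end, for the whole second after the job is handed in: The cover is fully shut (within 0.015 rad) with nobody holding it, the fastener is turned to its notch (at least 1.4 rad) and its pin is caught there: held down at least 1 mm by the catch, at rest (value of joint cover below 0.015 rad and value of joint fastener_turn above 1.4 rad and value of joint fastener_press above 0.001 m and velocity of joint fastener_turn between -0.05 and 0.05 rad/s); the robot touches nothing.
It fails at once if the cross pin is loaded with more than 22 N, which bends the catch (contact force between fastener_turn_c2 and anything else above 22 N).
It fails at once if a tool or fitting round the box is moved by more than 20 mm (distance of any of pump_pliers, wrench_red, adjustable_wrench, flat_file, tape_spool, nipple, elbow, marker from where it was at the start of the episode above 0.02 m).
It also fails if it takes over 40 s, if anything falls off the work surface, if the arm or the gripper's body presses on something with over 40 N, if the wrist force passes 120 N, or if a joint passes its speed limit or range.

## Robot

A 6-joint arm with a two-finger parallel gripper is mounted at the origin on a cart in front of the work surface, level with it; the furniture and walls round the work are solid. World frame = base frame: x ahead of the robot, y to its left, z up, the work surface at z = 0. Lengths are in m, angles in rad, forces in N, time in s.
With the tool pointing down it reaches from about 0.3 to 0.875 m from the base axis. Payload 6.4 kg.
Tool frame: the origin (TCP) lies at the centre of the arm's flange, where the gripper is bolted on; the fingertips stand 166 mm ahead of it and the grasp point (between the pads) lies 147 mm ahead of it; z points along the fingers, y is the direction in which the jaws open and shut (so a half turn about z gives the same grasp; the last joint's range is limited). The gripper opens to 88 mm and grips with 3 to 60 N. Pads are 18 mm wide; open, the fingers measure 123 mm over their backs; the gripper's body (75 mm by 187 mm) begins 45 mm behind the grasp point.
Start: joints at [0.989, 0.181, 1.607, -0, 1.354, -0.206], TCP at [0.211, 0.535, 0.405] pointing down, gripper open.
Joint ranges: [-2.99, 2.99], [-0.89, 2.07], [0.3, 2.58], [-1.14, 4.28], [0, 2.63], [-3.12, 3.12]. Speed limits (rad/s): [2.57, 2.57, 3.01, 3.14, 3.14, 3.14].

## Interface

Orientations are given as a unit quaternion [w, x, y, z].
In Python, from station import arm, vision, order gives the robot as it stands.
- The arm moves only by the tool apply_moves, never from a script. Its argument "deltas" is a list of rows, each a list of 6 numbers: the shift along the world's x, y, z in units of 0.25 m (1.0 is 0.25 m), then the turn, a rotation vector about the world's x, y, z in units of 360 degrees (1.0 is 360 degrees). A call has 1 to 20 rows; each row shifts and turns the commanded pose from where the row before left it; what a row does not reach is not made up. A row lasts 1/10 s, in which the tool goes at most 50 mm and 8.59 degrees, less where a joint would pass 70% of its speed; a pose out of reach is approached as far as the arm can. A call with a number of a shift or a turn outside -1 to 1 is refused whole. A call with a gripper value outside its range is refused whole. "claw" is the opening, from 0 (shut) to 1 (fully open), set as the call begins (left out, the last holds). The fingers move at their own pace and stop on an object; "newtons" is the grip in N (left out, the last holds). Time passes only in rows, so rows that do not move let the fingers close. It gives the time, the measured TCP pose, the force and the opening at its end, in the units of the state.
- arm.read_state(): the state, without advancing time (a new reading comes with each control period).
- vision.snapshot(name): name is "side" or "top" or "wrist"; returns a dict with "frame" (384x512x3 uint8, red, green, blue), "mtx" (3x3 intrinsics, pixels), "dist_coeffs" ([k1, k2, p1, p2, k3] as OpenCV has them; the pictures are not rectified), "cam_to_world" (4x4, takes a point from camera to world coordinates). Camera axes: x right, y up, looking along -z (the intrinsics and any distortion apply to the point x, -y, -z); pixel columns grow to the right and rows downward; lengths in m; the calibration is good to about 2 mm. A picture is of the moment at which its call begins. There is no depth.
- order.close_job(): hands the job in, once; it reports no verdict.
The state is a dict: "clock": time; "qpos": joint angles; "joint_vel": joint speeds; "joint_efforts": joint torques, N m; "ee_pos": TCP position; "eef_rot": TCP orientation; "force": force on the tool from outside, world axes, zero at the start; "wrist_torque": the same for the moment, N m; "opening": opening from 0.0 (shut) to 1.0 (fully open).
Only numpy, scipy, OpenCV 4.12 (cv2) and the standard library are available. Lean on these libraries where they do the work, as an engineer would, in place of code of your own. Each camera call takes 0.05 s, during which the arm holds its last target. There are 200 camera calls.

## Working session

There is one attempt and no reset: what is moved stays moved. The work goes in short steps, Python scripts to look and compute and a tool call to move; the robot and the scene stay as the last step left them, time stands still between calls to the robot, and variables do not carry over. Pictures are saved under pics/ and viewed, about 8 in all and at most 12, crops included, and the job is handed in when it is done.

Besides the shell and the picture viewer there is one more tool, called after ">>>" in YAML: its name, and indented under it one key for each argument. apply_moves: Moves the arm, as the interface text tells. Shifts and turns lie within -1 to 1; 1 stands for 0.25 m of shift or 360 degrees of turn. Its arguments: {"type":"object","properties":{"deltas":{"type":"array","items":{"type":"array","items":{"type":"number","minimum":-1,"maximum":1}}},"claw":{"type":"number"},"newtons":{"type":"number"}},"required":["deltas"]}

```bash
ls; mkdir -p pics; cat > h.py <<'E'
import numpy as np, cv2
from station import arm, vision, order
def snap(n,f=None):
    s=vision.snapshot(n)
    if f: cv2.imwrite('pics/'+f,s['frame'][:,:,::-1])
    return s
def ray(s,uv):
    p=cv2.undistortPoints(np.array([[uv]],float),np.array(s['mtx'],float),np.array(s['dist_coeffs'],float))[0,0]
    T=np.array(s['cam_to_world']); d=T[:3,:3]@np.array([p[0],-p[1],-1]); return T[:3,3],d/np.linalg.norm(d)
def onz(s,uv,z):
    o,d=ray(s,uv); return o+d*(z-o[2])/d[2]
def tri(s1,a,s2,b):
    o1,d1=ray(s1,a);o2,d2=ray(s2,b)
    t=np.linalg.lstsq(np.c_[d1,-d2],o2-o1,rcond=None)[0]
    p,q=o1+d1*t[0],o2+d2*t[1]; return (p+q)/2,np.linalg.norm(p-q)
def proj(s,P):
    T=np.array(s['cam_to_world']); c=(np.array(P).reshape(-1,3)-T[:3,3])@T[:3,:3]
    c=c*[1,-1,-1]; return cv2.projectPoints(c,np.zeros(3),np.zeros(3),np.array(s['mtx'],float),np.array(s['dist_coeffs'],float))[0][:,0]
E
python3 - <<'E'
from h import *
a=snap('top','top0.png');b=snap('side','side0.png')
for s in(a,b): print(np.round(s['cam_to_world'],3),np.round(s['mtx'],1),s['dist_coeffs'])
print(arm.read_state())
E
```

```text
pics
[[-0.04   0.974 -0.221  0.343]
 [-0.999 -0.04   0.006  0.062]
 [-0.003  0.221  0.975  1.193]
 [ 0.     0.     0.     1.   ]] [[382.2   0.  259.4]
 [  0.  382.2 190.4]
 [  0.    0.    1. ]] [0.00822444 0.         0.         0.         0.        ]
[[ 0.959  0.13  -0.25   0.313]
 [-0.282  0.409 -0.868 -0.913]
 [-0.01   0.903  0.429  0.591]
 [ 0.     0.     0.     1.   ]] [[491.3   0.  254.7]
 [  0.  491.3 183.1]
 [  0.    0.    1. ]] [-0.10942999  0.          0.          0.          0.        ]
{'clock': 0.1, 'qpos': array([ 9.88686665e-01,  1.81446112e-01,  1.60785918e+00, -2.45681357e-05,
        1.35378417e+00, -2.06293142e-01]), 'joint_vel': array([-0.00023773, -0.00306688, -0.00261229,  0.00133286, -0.0004166 ,
       -0.00021169]), 'joint_efforts': array([ 1.68176655e-03, -4.34816945e+01, -3.42694831e+01,  7.04584247e-02,
        3.40451393e-02, -7.45958960e-05]), 'ee_pos': array([0.21090795, 0.53469563, 0.40393524]), 'eef_rot': array([-2.76364495e-04,  1.86801726e-01,  9.82397351e-01, -6.95606585e-04]), 'force': array([-0.17520525,  1.08236291, -0.40205495]), 'wrist_torque': array([ 0.09347118, -0.02249343, -0.05322966]), 'opening': 1.0031119593603646}
```

View pics/top0.png

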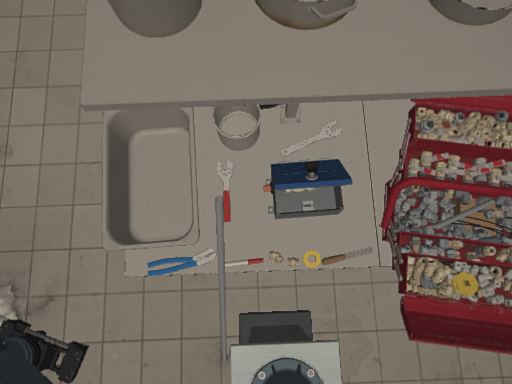

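View pics/side0.png

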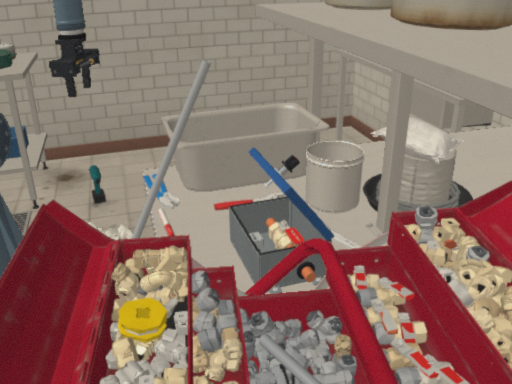

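The top view shows the box around px (307,195) with the cover half open, and the black wing near (312,168). The pipe's upper end is at about (220,200). I'll crop in for the corners.

```bash
python3 - <<'E'
import cv2,numpy as np
a=cv2.imread('pics/top0.png')[145:230,250:365];b=cv2.imread('pics/side0.png')[140:290,220:345]
A=cv2.resize(a,None,fx=6,fy=6,interpolation=2);cv2.imwrite('pics/c.png',A)
B=cv2.resize(b,None,fx=4,fy=4,interpolation=2);cv2.imwrite('pics/d.png',B)
E
```

```text
(no output)
```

View pics/c.png

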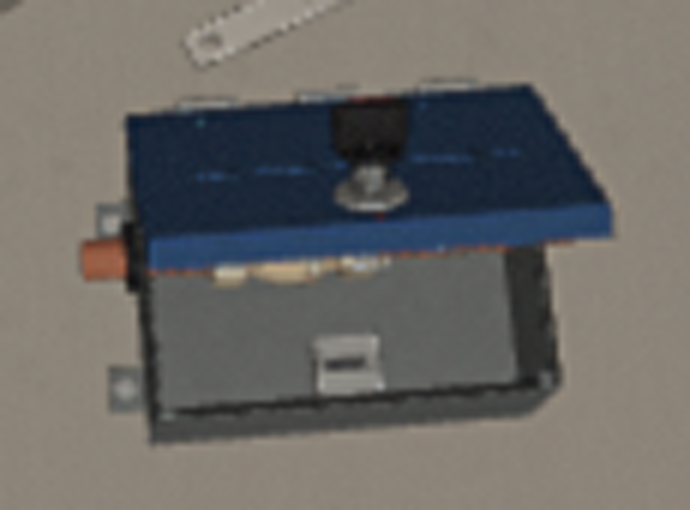

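View pics/d.png

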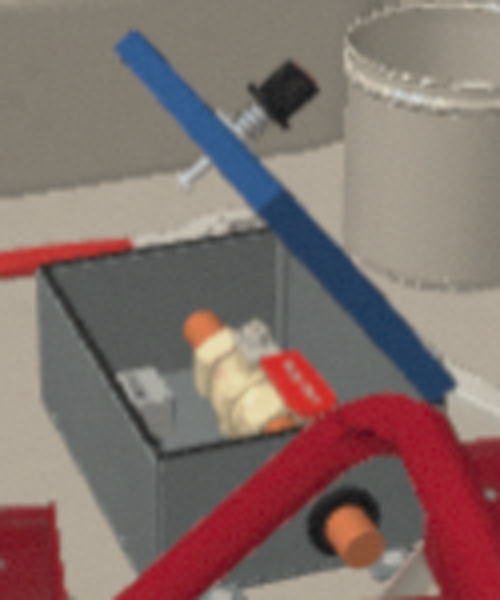

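```bash
python3 - <<'E'
from h import *
a=snap('top');b=snap('side')
A=lambda x,y:(250+x/6-.4,145+y/6-.4); B=lambda x,y:(220+x/4-.4,140+y/4-.4)
for n,p in dict(FL=(151,414),FR=(558,380)).items(): print(n,onz(a,A(*p),.084))
for n,p in dict(FL=(40,268),FR=(160,455)).items(): print(n,onz(b,B(*p),.084))
for n,p in dict(hL=(128,115),hR=(530,88)).items(): print(n,onz(a,A(*p),.094))
print('coverFL',tri(a,A(150,238),b,B(130,32)))
FL,FR=[(onz(a,A(*p),.084)+onz(b,B(*q),.084))/2 for p,q in(((151,414),(40,268)),((558,380),(160,455)))]
v=FL-FR; print(np.linalg.norm(v)); yaw=np.arctan2(-v[0],v[1]); print('yaw',yaw)
x=np.array([np.cos(yaw),np.sin(yaw),0]);y=np.array([-np.sin(yaw),np.cos(yaw),0])
c=(FL+FR)/2+.075*x; h=c+.078*x; h[2]=.09; print('centre',c,'hinge',h)
# cover angle by fit of front corners/wing in both views
from scipy.optimize import least_squares
def cp(yaw,hx,hy,th):
    x=np.array([np.cos(yaw),np.sin(yaw),0]);y=np.array([-np.sin(yaw),np.cos(yaw),0]);z=np.array([0,0,1.])
    u=-x*np.cos(th)+z*np.sin(th); n=x*np.sin(th)+z*np.cos(th); h=np.array([hx,hy,.09])
    return h,x,y,u,n
def pts(q):
    h,x,y,u,n=cp(*q)
    F=lambda s:h-.153*x+s*.1*y+np.array([0,0,-.006])
    C=lambda s:h+.157*u+s*.103*y+.004*n
    return F(1),F(-1),C(1),C(-1)
def res(q):
    P=pts(q); r=[]
    pa=proj(a,P); pb=proj(b,P[:3])
    return np.r_[(pa-[A(151,414),A(558,380),A(150,238),A(612,205)]).ravel(),(pb-[B(40,268),B(160,455),B(130,32)]).ravel()]
r=least_squares(res,[yaw,h[0],h[1],.75]); print(r.x,np.round(r.fun,1))
hh,x,y,u,n=cp(*r.x); print('wing',hh+.128*u+.039*n,'edge',hh+.157*u+.004*n,'shut wing',hh-.128*x+[0,0,.039],'x',x)
print(arm.read_state()['force'])
E
```

```text
FL [0.52263236 0.01273925 0.084     ]
FR [ 0.53135393 -0.18753895  0.084     ]
FL [0.5219814  0.01272719 0.084     ]
FR [ 0.53135795 -0.18220052  0.084     ]
hL [0.67235453 0.01721748 0.094     ]
hR [ 0.678098   -0.18441068  0.094     ]
coverFL (array([0.57761452, 0.01551603, 0.21496503]), np.float64(0.0037615858323617494))
0.19781004484549608
yaw 0.04576218781663691
centre [ 0.60175289 -0.08263729  0.084     ] hinge [ 0.67967123 -0.07906908  0.09      ]
[ 0.04035291  0.67920165 -0.08107576  0.87890945] [ 0.   0.1 -0.1  0.3 -1.   0.7 -0.4  0.1  0.1 -0.   0.3  1.5  0.7  0. ]
wing [ 0.62761249 -0.08315866  0.21344724] edge [ 0.58219622 -0.08499234  0.21344881] shut wing [ 0.55130585 -0.08623953  0.129     ] x [0.99918593 0.04034196 0.        ]
[-0.53001153 -0.95721273 -0.1230989 ]
```

```bash
python3 - <<'E'
from h import *
a=snap('top');b=snap('side')
print('shelf corner',tri(a,(83,105),b,(256,5)))
print('shelf post/edge top ray at z .6,.8:',onz(a,(300,97),.6),onz(a,(300,97),.8))
N=18
ang=np.linspace(np.arctan2(.535,.211),np.arctan2(-.147,.6105),N+1); r=np.linspace(.575,.628,N+1)
P=np.c_[r*np.cos(ang),r*np.sin(ang)]
print(np.round(np.diff(P,axis=0)/.25,3).tolist(), np.linalg.norm(np.diff(P,axis=0),axis=1).max())
E
```

```text
shelf corner (array([0.70400284, 0.41314267, 0.46402701]), np.float64(0.0013035206302635595))
shelf post/edge top ray at z .6,.8: [ 0.63576291 -0.01647052  0.6       ] [0.53711128 0.01005525 0.8       ]
[[0.172, -0.063], [0.168, -0.077], [0.162, -0.091], [0.155, -0.104], [0.147, -0.116], [0.138, -0.128], [0.128, -0.14], [0.117, -0.15], [0.105, -0.16], [0.092, -0.169], [0.079, -0.176], [0.065, -0.183], [0.05, -0.188], [0.035, -0.193], [0.02, -0.196], [0.004, -0.198], [-0.011, -0.198], [-0.027, -0.198]] 0.049897318934333204
```

```bash
python3 - <<'E'
import numpy as np
N=16
ang=np.linspace(np.arctan2(.535,.211),np.arctan2(-.147,.51),N+1); r=np.linspace(.575,.531,N+1)
P=np.c_[r*np.cos(ang),r*np.sin(ang)]
print(np.round(np.diff(P,axis=0)/.25,3).tolist(), np.linalg.norm(np.diff(P,axis=0),axis=1).max())
E
```

```text
[[0.189, -0.097], [0.178, -0.113], [0.166, -0.128], [0.153, -0.143], [0.138, -0.155], [0.123, -0.167], [0.106, -0.176], [0.089, -0.184], [0.071, -0.191], [0.053, -0.196], [0.035, -0.199], [0.016, -0.2], [-0.003, -0.2], [-0.021, -0.198], [-0.039, -0.194], [-0.056, -0.188]] 0.05296091987215573
```

>>> apply_moves:
  deltas:
    - [0, 0, 0.196, 0, 0, 0]
    - [0, 0, 0.196, 0, 0, 0]
    - [0, 0, 0.196, 0, 0, 0]
    - [0, 0, 0.196, 0, 0, 0]
    - [0.17, -0.09, 0, 0, 0, 0.004]
    - [0.168, -0.107, 0, 0, 0, 0.004]
    - [0.157, -0.121, 0, 0, 0, 0.004]
    - [0.143, -0.135, 0, 0, 0, 0.004]
    - [0.13, -0.146, 0, 0, 0, 0.004]
    - [0.117, -0.157, 0, 0, 0, 0.004]
    - [0.105, -0.165, 0, 0, 0, 0.004]
    - [0.09, -0.175, 0, 0, 0, 0.004]
    - [0.075, -0.182, 0, 0, 0, 0.004]
  claw: 0
  newtons: 30

```text
clock: 1.6
ee_pos: [0.5006, 0.2135, 0.6005]
eef_rot: [-0.0, 0.074, 0.997, 0.0]
force: [0.7, -0.9, 0.1]
opening: 0.007
```

>>> apply_moves:
  deltas:
    - [0.01, -0.18, 0, 0, 0, 0.004]
    - [0.01, -0.18, 0, 0, 0, 0.004]
    - [0.01, -0.18, 0, 0, 0, 0.004]
    - [0.01, -0.18, 0, 0, 0, 0.004]
    - [0, -0.18, 0, 0, 0, 0.004]
    - [0, -0.18, 0, 0, 0, 0.004]
    - [0, -0.18, 0, 0, 0, 0.004]
    - [0, -0.18, 0, 0, 0, 0.002]
    - [0, 0, -0.18, 0, 0, 0]
    - [0, 0, -0.18, 0, 0, 0]
    - [0, 0, -0.18, 0, 0, 0]
    - [0, 0, -0.18, 0, 0, 0]
    - [0.13, 0, 0, 0, 0, 0]
    - [0.13, 0, 0, 0, 0, 0]
    - [0.13, 0, 0, 0, 0, 0]
    - [0, 0, 0, 0, 0, 0]

```text
clock: 3.2
ee_pos: [0.6095, -0.1446, 0.4196]
eef_rot: [0.0, -0.02, 1.0, 0.0]
force: [-0.9, 0.3, 0.4]
opening: 0.007
```

>>> apply_moves:
  deltas:
    - [-0.02, 0, -0.2, 0, 0, 0]
    - [0, 0, -0.028, 0, 0, 0]
    - [-0.023, 0, -0.032, 0, 0, 0]
    - [-0.023, 0, -0.032, 0, 0, 0]
    - [-0.023, 0, -0.032, 0, 0, 0]
    - [-0.02, 0, -0.029, 0, 0, 0]
    - [-0.02, 0, -0.029, 0, 0, 0]
    - [-0.02, 0, -0.029, 0, 0, 0]

```text
clock: 4.0
ee_pos: [0.5697, -0.1448, 0.3181]
eef_rot: [0.0, -0.019, 1.0, -0.0]
force: [1.3, -0.5, 1.0]
opening: 0.002
```

```bash
python3 - <<'E'
from h import *
a=snap('top')['frame'][130:260,220:400];b=snap('side')['frame'][60:290,180:380]
A=cv2.resize(a,(550,397));B=cv2.resize(b,None,fx=1.726,fy=1.726)[:397]
cv2.imwrite('pics/e.png',np.hstack([A[:,:440],B])[:,:,::-1])
E
```

```text
(no output)
```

View pics/e.png

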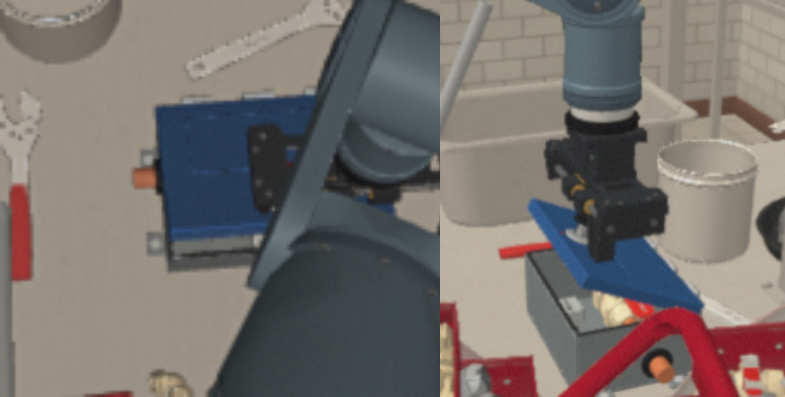

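The cover follows the fingertips and is now at about 0.5 rad. The gripper body is clear of the wing, so I'll continue.

>>> apply_moves:
  deltas:
    - [-0.014, 0, -0.02, 0, 0, 0]
    - [-0.014, 0, -0.025, 0, 0, 0]
    - [-0.01, 0, -0.025, 0, 0, 0]
    - [-0.01, 0, -0.03, 0, 0, 0]
    - [-0.006, 0, -0.03, 0, 0, 0]
    - [-0.003, 0, -0.03, 0, 0, 0]
    - [0, 0, -0.02, 0, 0, 0]
    - [0, 0, -0.02, 0, 0, 0]
    - [0, 0, 0, 0, 0, 0]

```text
clock: 5.0
ee_pos: [0.5556, -0.1445, 0.2673]
eef_rot: [-0.001, -0.019, 1.0, 0.0]
force: [-0.4, -0.0, 0.9]
opening: 0.009
```

>>> apply_moves:
  deltas:
    - [0, 0, -0.01, 0, 0, 0]
    - [0, 0, -0.008, 0, 0, 0]
    - [0, 0, -0.006, 0, 0, 0]
    - [0, 0, 0, 0, 0, 0]

```text
clock: 5.4
ee_pos: [0.5559, -0.1447, 0.2626]
eef_rot: [0.0, -0.019, 1.0, -0.0]
force: [-1.2, 0.3, 2.2]
opening: 0.007
```

>>> apply_moves:
  deltas:
    - [0, 0, -0.006, 0, 0, 0]
    - [0, 0, -0.006, 0, 0, 0]
    - [0, 0, 0, 0, 0, 0]

```text
clock: 5.7
ee_pos: [0.5559, -0.1447, 0.2603]
eef_rot: [0.0, -0.02, 1.0, -0.0]
force: [-3.5, 1.2, 9.6]
opening: 0.006
```

>>> apply_moves:
  deltas:
    - [0, 0, 0.1, 0, 0, 0]
    - [0, 0, 0.15, 0, 0, 0]
    - [0, 0, 0.15, 0, 0, 0]
    - [-0.002, 0.021, 0, 0, 0, -0.0227]
    - [-0.002, 0.021, 0, 0, 0, -0.0227]
    - [-0.002, 0.021, 0, 0, 0, -0.0227]
    - [-0.002, 0.021, 0, 0, 0, -0.0227]
    - [-0.002, 0.021, 0, 0, 0, -0.0227]
    - [-0.002, 0.021, 0, 0, 0, -0.0227]
    - [-0.002, 0.021, 0, 0, 0, -0.0227]
    - [-0.002, 0.021, 0, 0, 0, -0.0227]
    - [-0.002, 0.021, 0, 0, 0, -0.0227]
    - [-0.002, 0.021, 0, 0, 0, -0.0227]
    - [-0.002, 0.021, 0, 0, 0, -0.023]
    - [0, 0, 0, 0, 0, 0]

```text
clock: 7.2
ee_pos: [0.5502, -0.0864, 0.359]
eef_rot: [-0.0, 0.693, 0.72, 0.0]
force: [0.2, -0.3, -1.3]
opening: 0.006
```

>>> apply_moves:
  deltas:
    - [0, 0, 0, 0, 0, 0]
    - [0, 0, 0, 0, 0, 0]
    - [0, 0, 0, 0, 0, 0]
  claw: 0.7

```text
clock: 7.5
ee_pos: [0.5503, -0.0871, 0.3592]
eef_rot: [0.0, 0.693, 0.721, -0.0]
force: [-0.3, 0.3, 0.2]
opening: 0.255
```

```bash
python3 - <<'E'
from h import *
s=snap('wrist','w0.png');snap('side','side1.png')
print(np.round(s['cam_to_world'],3).tolist()); print(proj(s,[(.5513,-.0862,.140),(.5513-.04*-.017,-.0692,.140),(.5513-.0007,-.1032,.140)]))
print(arm.read_state()['ee_pos'],arm.read_state()['eef_rot'])
E
```

```text
[[0.999, -0.04, -0.011, 0.547], [0.041, 0.958, 0.285, -0.014], [-0.001, -0.285, 0.958, 0.341], [0.0, 0.0, 0.0, 1.0]]
[[253.95970856 207.94700897]
 [256.1427514  183.31367591]
 [251.84535827 231.42979119]]
[ 0.55030478 -0.08704581  0.35917825] [-3.65602225e-06  6.92963878e-01  7.20972304e-01  1.65909402e-05]
```

View pics/w0.png

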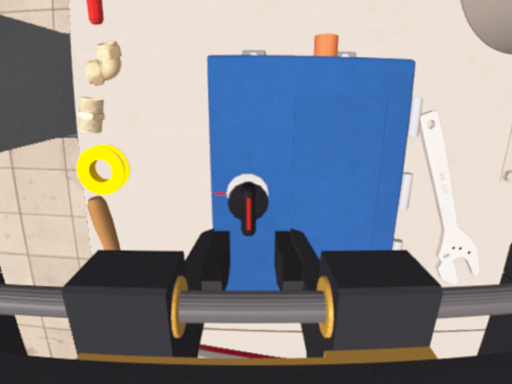

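```bash
python3 - <<'E'
from h import *
s=snap('wrist'); f=s['frame'].astype(int)
cv2.imwrite('pics/w1.png',cv2.resize(s['frame'][165:245,205:295,::-1],None,fx=6,fy=6,interpolation=2))
m=(f[:,:,2]>f[:,:,0]+50)&(f[:,:,2]>80)
def edge(rows,side):
    pts=[]
    for r in rows:
        c=np.flatnonzero(m[r]); pts.append((c[0]-.5 if side<0 else c[-1]+.5,r))
    return pts
for nm,pts,z in(('front',edge(range(70,180,10),-1),.096),('rear',edge((66,72,78,84,90,130,140,150,160),1),.094)):
    W=np.array([onz(s,p,z)[:2] for p in pts]); k=np.polyfit(W[:,1],W[:,0],1); print(nm,'x at y=-.086:',np.polyval(k,-.086),'slope',k[0],'resid',np.std(W[:,0]-np.polyval(k,W[:,1])))
c=[np.flatnonzero(m[:200,x])[0]-.5 for x in range(225,400,20)]
W=np.array([onz(s,(x,y),.094)[:2] for x,y in zip(range(225,400,20),c)]); print('left edge',np.round(W,4).tolist())
r=(f[:,:,0]>150)&(f[:,:,1]<70)&(f[:,:,2]<70); ys,xs=np.nonzero(r[170:245,235:265]); 
for y in range(170,245,4):
    q=xs[ys==y-170]
    if len(q): print(y,q.min()+235,q.max()+235,onz(s,(q.mean()+235,y),.144)[:2])
E
```

```text
front x at y=-.086: 0.5174834036505966 slope -0.04120302709811867 resid 0.0001945574303934408
rear x at y=-.086: 0.6706010207424312 slope -0.036069429531344524 resid 0.00022765616691308062
left edge [[0.5263, 0.0133], [0.5408, 0.0145], [0.5552, 0.0151], [0.5697, 0.0151], [0.5843, 0.0158], [0.5989, 0.016], [0.6137, 0.0169], [0.6286, 0.0172], [0.6438, 0.0176]]
198 247 249 [ 0.54707621 -0.07807242]
202 247 249 [ 0.54717745 -0.0807912 ]
206 247 249 [ 0.54727941 -0.08353119]
210 247 249 [ 0.54738211 -0.08629291]
214 247 249 [ 0.54748556 -0.08907683]
218 247 249 [ 0.54758977 -0.09188349]
222 247 249 [ 0.54769478 -0.09471342]
226 247 249 [ 0.54780059 -0.09756714]
```

View pics/w1.png

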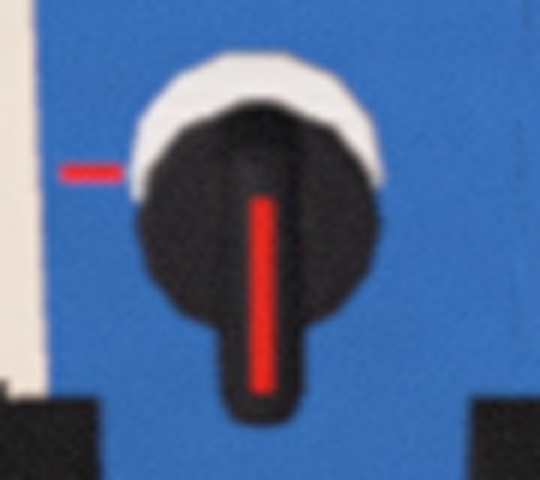

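```bash
python3 - <<'E'
from h import *
s=snap('wrist'); st=arm.read_state(); print(st['opening'],st['ee_pos'])
e=st['ee_pos']
for z in(.166,.15): print(proj(s,[e+[0,0,-z]]))
f=s['frame'].astype(int); m=(f[:,:,2]>f[:,:,0]+50)
for r in(236,240,245,250,260,270): c=np.flatnonzero(m[r]); c=c[(c>200)&(c<300)]; print(r,c.min(),c.max(),(c.min()+c.max())/2)
E
```

```text
0.4306870142790017 [ 0.55029932 -0.08699255  0.35920655]
[[252.48340344 245.11675759]]
[[252.50599366 260.72416483]]
236 218 286 252.0
240 217 286 251.5
245 218 286 252.0
250 218 286 252.0
260 218 286 252.0
270 217 287 252.0
```

>>> apply_moves:
  deltas:
    - [-0.014, 0.004, -0.05, 0, 0, 0]
    - [0, 0, -0.1, 0, 0, 0]
    - [0, 0, -0.08, 0, 0, 0]
    - [0, 0, -0.04, 0, 0, 0]
    - [0, 0, 0, 0, 0, 0]

```text
clock: 8.2
ee_pos: [0.5459, -0.0856, 0.2896]
eef_rot: [-0.002, 0.693, 0.721, -0.001]
force: [0.2, 0.0, 0.4]
opening: 0.703
```

>>> apply_moves:
  deltas:
    - [0, 0, 0, 0, 0, 0]
    - [0, 0, 0, 0, 0, 0]
    - [0, 0, 0, 0, 0, 0]
    - [0, 0, 0, 0, 0, 0]
    - [0, 0, 0, 0, 0, 0]
  claw: 0
  newtons: 40

```text
clock: 8.7
ee_pos: [0.5469, -0.0859, 0.2922]
eef_rot: [0.0, 0.693, 0.721, 0.0]
force: [-0.9, 0.4, -0.1]
opening: 0.275
```

>>> apply_moves:
  deltas:
    - [0, 0, 0, 0, 0, 0]
    - [0, 0, 0, 0, 0, 0]
    - [0, 0, 0, 0, 0, 0]
    - [0, 0, 0, 0, 0, 0]

```text
clock: 9.1
ee_pos: [0.5469, -0.0859, 0.2917]
eef_rot: [0.0, 0.693, 0.721, 0.0]
force: [3.0, -0.3, -1.5]
opening: 0.097
```

>>> apply_moves:
  deltas:
    - [0, 0, -0.006, 0, 0, 0]
    - [0, 0, -0.006, 0, 0, 0]
    - [0, 0, 0, 0, 0, 0]

```text
clock: 9.4
ee_pos: [0.5467, -0.0859, 0.289]
eef_rot: [-0.0, 0.693, 0.721, -0.0]
force: [-1.1, 1.2, 4.3]
opening: 0.098
```

>>> apply_moves:
  deltas:
    - [0, 0, -0.004, 0, 0, 0]
    - [0, 0, -0.004, 0, 0, 0]
    - [0, 0, 0, 0, 0, 0]

```text
clock: 9.7
ee_pos: [0.5467, -0.0859, 0.2873]
eef_rot: [-0.0, 0.693, 0.721, -0.0]
force: [-3.3, 1.7, 8.2]
opening: 0.098
```

>>> apply_moves:
  deltas:
    - [0, 0, -0.004, 0, 0, 0]
    - [0, 0, 0, 0, 0, 0]

```text
clock: 9.9
ee_pos: [0.5467, -0.0859, 0.2864]
eef_rot: [-0.0, 0.693, 0.721, -0.0]
force: [-3.3, 0.9, 8.3]
opening: 0.097
```

>>> apply_moves:
  deltas:
    - [0, 0, -0.004, 0, 0, 0]
    - [0, 0, 0, 0, 0, 0]

```text
clock: 10.1
ee_pos: [0.5467, -0.0859, 0.2854]
eef_rot: [-0.0, 0.693, 0.721, -0.0]
force: [-4.2, 1.2, 8.8]
opening: 0.101
```

>>> apply_moves:
  deltas:
    - [0, 0, -0.004, 0, 0, 0]
    - [0, 0, 0, 0, 0, 0]

```text
clock: 10.3
ee_pos: [0.5467, -0.0859, 0.2845]
eef_rot: [-0.0, 0.693, 0.721, -0.0]
force: [-4.0, 0.5, 9.3]
opening: 0.099
```

>>> apply_moves:
  deltas:
    - [0, 0, -0.002, 0, 0, 0]
    - [0, 0, 0, 0, 0, 0]

```text
clock: 10.5
ee_pos: [0.5467, -0.0859, 0.2841]
eef_rot: [-0.0, 0.693, 0.721, -0.0]
force: [-4.6, 0.7, 9.5]
opening: 0.101
```

>>> apply_moves:
  deltas:
    - [0, 0, -0.002, 0, 0, 0]
    - [0, 0, 0, 0, 0, 0]

```text
clock: 10.7
ee_pos: [0.5467, -0.0859, 0.2836]
eef_rot: [-0.0, 0.693, 0.721, -0.0]
force: [-3.7, 0.7, 10.2]
opening: 0.097
```

>>> apply_moves:
  deltas:
    - [0, 0, -0.002, 0, 0, 0]
    - [0, 0, 0, 0, 0, 0]

```text
clock: 10.9
ee_pos: [0.5467, -0.0859, 0.2832]
eef_rot: [-0.0, 0.693, 0.721, -0.0]
force: [-3.9, 1.3, 10.2]
opening: 0.101
```

>>> apply_moves:
  deltas:
    - [0, 0, -0.002, 0, 0, 0]
    - [0, 0, 0, 0, 0, 0]

```text
clock: 11.1
ee_pos: [0.5467, -0.0859, 0.2827]
eef_rot: [-0.0, 0.693, 0.721, -0.0]
force: [-5.0, 1.8, 10.7]
opening: 0.102
```

>>> apply_moves:
  deltas:
    - [0, 0, -0.002, 0, 0, 0]
    - [0, 0, 0, 0, 0, 0]

```text
clock: 11.3
ee_pos: [0.5467, -0.0859, 0.2823]
eef_rot: [-0.0, 0.693, 0.721, -0.0]
force: [-4.5, 1.0, 11.1]
opening: 0.102
```

>>> apply_moves:
  deltas:
    - [0, 0, -0.002, 0, 0, 0]
    - [0, 0, 0, 0, 0, 0]

```text
clock: 11.5
ee_pos: [0.5467, -0.0859, 0.2818]
eef_rot: [-0.0, 0.693, 0.721, -0.0]
force: [-4.9, 0.7, 10.5]
opening: 0.096
```

>>> apply_moves:
  deltas:
    - [0, 0, -0.002, 0, 0, 0]
    - [0, 0, 0, 0, 0, 0]

```text
clock: 11.7
ee_pos: [0.5467, -0.0859, 0.2813]
eef_rot: [-0.0, 0.693, 0.721, -0.0]
force: [-5.0, 1.5, 10.1]
opening: 0.098
```

>>> apply_moves:
  deltas:
    - [0, 0, -0.002, 0, 0, 0]
    - [0, 0, 0, 0, 0, 0]

```text
clock: 11.9
ee_pos: [0.5468, -0.0859, 0.2809]
eef_rot: [-0.0, 0.693, 0.721, -0.0]
force: [-5.7, 1.3, 11.8]
opening: 0.097
```

>>> apply_moves:
  deltas:
    - [0, 0, -0.002, 0, 0, 0]
    - [0, 0, 0, 0, 0, 0]

```text
clock: 12.1
ee_pos: [0.5468, -0.0859, 0.2807]
eef_rot: [0.0, 0.693, 0.721, -0.0]
force: [-6.6, 1.5, 14.0]
opening: 0.098
```

>>> apply_moves:
  deltas:
    - [0, 0, -0.0016, 0, 0, 0]
    - [0, 0, 0, 0, 0, 0]
    - [0, 0, 0, 0, 0, 0]

```text
clock: 12.4
ee_pos: [0.5468, -0.0859, 0.2806]
eef_rot: [0.0, 0.693, 0.721, -0.0]
force: [-5.4, 2.1, 16.4]
opening: 0.101
```

>>> apply_moves:
  deltas:
    - [-0.002, 0, -0.0008, 0, 0, 0]
    - [0, 0, 0, 0, 0, 0]
    - [0, 0, 0, 0, 0, -0.01]
    - [0, 0, 0, 0, 0, -0.015]
    - [0, 0, 0, 0, 0, -0.015]
    - [0, 0, 0, 0, 0, -0.015]
    - [0, 0, 0, 0, 0, 0]

```text
clock: 13.1
ee_pos: [0.547, -0.0859, 0.2807]
eef_rot: [0.001, 0.808, 0.59, 0.001]
force: [-3.7, 2.2, 14.4]
opening: 0.098
```

```bash
python3 - <<'E'
from h import *
s=arm.read_state(); print(s['force'],s['wrist_torque'],s['eef_rot'],s['qpos'])
E
```

```text
[-3.71117853  2.22224499 14.3664145 ] [0.25320513 0.66277715 0.00442135] [1.03079436e-03 8.07557910e-01 5.89786878e-01 7.73500286e-04] [-3.70291276e-01  2.77798737e-01  1.76155320e+00  2.13979850e-04
  1.09967031e+00 -6.11828531e-02]
```

>>> apply_moves:
  deltas:
    - [0, 0, -0.0008, 0, 0, -0.015]
    - [0, 0, 0, 0, 0, -0.015]
    - [0, 0, 0, 0, 0, -0.015]
    - [0, 0, 0, 0, 0, -0.015]
    - [0, 0, 0, 0, 0, -0.015]
    - [0, 0, 0, 0, 0, -0.015]
    - [0, 0, 0, 0, 0, 0]

```text
clock: 13.8
ee_pos: [0.5475, -0.0864, 0.2809]
eef_rot: [0.002, 0.94, 0.341, 0.002]
force: [-0.5, 0.3, 12.5]
opening: 0.099
```

>>> apply_moves:
  deltas:
    - [0, 0, -0.001, 0, 0, -0.015]
    - [0, 0, 0, 0, 0, -0.015]
    - [0, 0, 0, 0, 0, -0.015]
    - [0, 0, 0, 0, 0, -0.015]
    - [0, 0, 0, 0, 0, -0.015]
    - [0, 0, 0, 0, 0, -0.015]
    - [0, 0, 0, 0, 0, -0.015]
    - [0, 0, 0, 0, 0, 0]
    - [0, 0, 0, 0, 0, 0]

```text
clock: 14.7
ee_pos: [0.5478, -0.0873, 0.2809]
eef_rot: [0.002, 1.0, 0.019, 0.003]
force: [0.3, -4.4, 13.1]
opening: 0.103
```

```bash
python3 - <<'E'
from h import *
s=arm.read_state(); print(s['force'],s['wrist_torque'],s['eef_rot'],s['ee_pos'])
snap('wrist','w2.png')
E
```

```text
[ 0.33306361 -4.35833019 13.12969819] [-0.71928258  0.20176031 -0.01659234] [0.00207709 0.99980701 0.01933511 0.00278862] [ 0.54778321 -0.08726925  0.2809033 ]
```

View pics/w2.png

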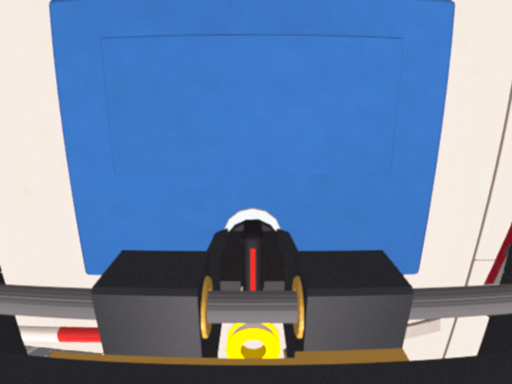

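The wing is upright between the pads, lined up with the jaws and turned a quarter turn. I'll let it rise gently now.

>>> apply_moves:
  deltas:
    - [0, 0, 0.003, 0, 0, 0]
    - [0, 0, 0.003, 0, 0, 0]
    - [0, 0, 0.003, 0, 0, 0]
    - [0, 0, 0, 0, 0, 0]

```text
clock: 15.15
ee_pos: [0.5477, -0.0873, 0.283]
eef_rot: [0.002, 1.0, 0.019, 0.003]
force: [0.2, -3.7, 9.8]
opening: 0.096
```

>>> apply_moves:
  deltas:
    - [0, 0, 0.003, 0, 0, 0]
    - [0, 0, 0.003, 0, 0, 0]
    - [0, 0, 0, 0, 0, 0]

```text
clock: 15.45
ee_pos: [0.5477, -0.0873, 0.2844]
eef_rot: [0.002, 1.0, 0.019, 0.003]
force: [0.8, -3.8, 9.3]
opening: 0.099
```

>>> apply_moves:
  deltas:
    - [0, 0, 0.002, 0, 0, 0]
    - [0, 0, 0, 0, 0, 0]

```text
clock: 15.65
ee_pos: [0.5477, -0.0873, 0.2847]
eef_rot: [0.002, 1.0, 0.019, 0.003]
force: [2.4, -4.4, 8.4]
opening: 0.097
```

>>> apply_moves:
  deltas:
    - [0, 0, 0.002, 0, 0, 0]
    - [0, 0, 0, 0, 0, 0]

```text
clock: 15.85
ee_pos: [0.5477, -0.0872, 0.2848]
eef_rot: [0.002, 1.0, 0.019, 0.003]
force: [2.1, -4.3, 6.6]
opening: 0.096
```

>>> apply_moves:
  deltas:
    - [0, 0, 0.003, 0, 0, 0]
    - [0, 0, 0, 0, 0, 0]

```text
clock: 16.05
ee_pos: [0.5476, -0.0872, 0.285]
eef_rot: [0.002, 1.0, 0.019, 0.003]
force: [4.2, -5.2, 1.9]
opening: 0.101
```

>>> apply_moves:
  deltas:
    - [0, 0, 0, 0, 0, 0]
    - [0, 0, 0, 0, 0, 0]
    - [0, 0, 0, 0, 0, 0]
    - [0, 0, 0, 0, 0, 0]
    - [0, 0, 0, 0, 0, 0]
  claw: 0.6

```text
clock: 16.55
ee_pos: [0.5462, -0.0857, 0.2834]
eef_rot: [-0.0, 1.0, 0.02, -0.0]
force: [0.5, 0.4, 0.0]
opening: 0.529
```

>>> apply_moves:
  deltas:
    - [0, 0, 0.05, 0, 0, 0]
    - [0, 0, 0.15, 0, 0, 0]
    - [0, 0, 0.18, 0, 0, 0]
    - [0, 0, 0.18, 0, 0, 0]
    - [0, 0, 0.18, 0, 0, 0]
    - [0, 0, 0, 0, 0, 0]

```text
clock: 17.15
ee_pos: [0.5472, -0.0861, 0.4776]
eef_rot: [0.003, 1.0, 0.02, 0.006]
force: [-0.2, -0.2, 1.3]
opening: 0.598
```

```bash
python3 - <<'E'
from h import *
w=snap('wrist'); t=snap('side')
W=w['frame'];S=cv2.resize(t['frame'][130:260,200:360],None,fx=2.4,fy=2.4)
c=np.zeros((384,512+384,3),np.uint8); c[:,:512]=W; c[:S.shape[0],512:]=S[:384]
cv2.imwrite('pics/fin.png',cv2.resize(c,(784,336))[:,:,::-1])
s=arm.read_state(); print(s['force'],s['ee_pos'],s['opening'])
E
```

```text
[-0.01718875 -0.40117584 -0.7882117 ] [ 0.54628726 -0.08578138  0.47081684] 0.597417474356609
```

View pics/fin.png

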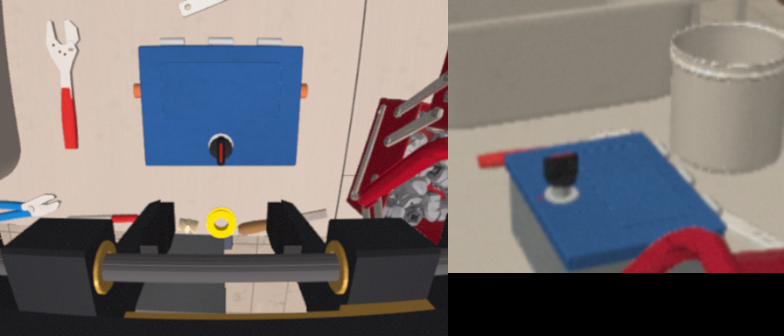

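```bash
python3 -c "
from station import order; print(order.close_job())"
```

```text
the job is handed in; nothing more can be done
None
```

I closed and latched the cover and handed the job in at about 17 s of the 40 s allowed. No verdict is reported, so this rests on my own readings.

- **Closing:** I pushed the cover down with closed fingertips until they stood at 94 mm, its fully shut height, under about 10 N.
- **Pressing:** I gripped the wing and pressed in 0.5 mm steps. The steep rise came about 6 mm down, and I stopped at roughly 16 N. The load on the pin was then about 5 N by my estimate, against the 22 N limit.
- **Turning:** I turned it 90° clockwise with almost no torque. The press force eased to about 13 N on the way, but the depth held within 0.3 mm.
- **Latching:** Let up, the fastener rose about 4 mm and then stopped. The force on the tool fell from 9 N to 2 N over the last 0.6 mm, which I take as the pin sitting in its notch. I then opened the jaws and lifted clear.

**Last checks:** the final pictures show the cover flat, the wing pointing from the front edge to the hinge, and nothing near the gripper. The tools and fittings in view look undisturbed, but I did not measure their positions. I also could not measure the final cover angle or fastener depth directly.

**Disagreement:** the wrist camera placed the wing about 4 mm nearer the robot than the top and side views did. I went with the wrist camera, and the grip came out centred.

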